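Line up a hinge for its pin

TASK

Set up the hinge sample for pinning: lay the flat plywood packer squarely in the pocket of the aluminium fixture, then stand the tall jamb block (the one with two hinge knuckles) squarely on it in the pocket, knuckles facing the robot. Then pick up the small door block and, keeping it level, bring its single knuckle in between the two jamb knuckles so that all the holes line up for the pin, and finish while holding it there in the gripper, in the air, without pressing it against the jamb block. Leave the loose pin and the other things on the bench where they are.

Things in the scene. Friction and masses are not known exactly. Their poses are not given: they have to be found in the camera images.
- jig: Aluminium fixture fixed to the bench: base plate 150 x 130 x 8 mm (x, y, z), pocket walls 10 mm thick, 32 mm above the plate. Origin under the plate's centre at bench height, z up; -x is its front, to the robot within 0.3 rad. Pocket inside 84 x 64 mm (x, y), 2 mm spare per side. Each y side has only 14 mm returns at the corners, leaving a 56 mm gap for a finger.
- pocket (a point): Centre of the pocket floor, on top of the base plate, 8 mm above the bench; axes as the fixture.
- packer: Plain plywood packer 80 x 60 x 20 mm (x, y, z), lying flat. Origin at the centre of its underside, z up. About 80 g.
- jamb: Jamb block, about 0.32 kg: wood 80 x 60 x 60 mm (x, y, z), 3 mm steel leaf on top, two steel knuckles (20 mm across, 11 mm hole) beyond its -x face at the top edge, each 13 mm long along y, 34 mm gap between. Stands on its base; origin at the centre of the underside, z up. Its y faces are free to grip. Knuckles start turned roughly (0.5 rad) to the robot.
- jamb_hole (a point): Point on the axis of the jamb knuckles' holes, midway between the two: (-54, 0, 60) mm in the jamb block's frame, 14 mm out from the block's face; axes as the block, the hole axis is y.
- door_leaf: Door block, about 0.12 kg: wood 60 x 40 x 30 mm (x, y, z), 3 mm steel leaf on top, one steel knuckle (20 mm across, 11 mm hole, 26 mm long along y) beyond its +x face at the top edge. Lies flat; origin at the centre of the wood's underside, z up. Its y faces are free to grip. The knuckle starts turned roughly (0.5 rad) away from the robot.
- door_hole (a point): Centre of the door knuckle's hole: (44, 0, 30) mm in the door block's frame, 14 mm out from its face; axes as the door block, the hole axis is y. The knuckle can be lowered from straight above into the gap between the jamb knuckles, 4 mm clear on each side.
- pin: Loose hinge pin, steel, 6 mm thick, 85 mm long with a small flat head, lying flat. Leave it.
- screwdriver: Screwdriver lying on the bench. Leave it.
- offcut: Grey laminated strip 140 x 45 x 18 mm lying flat. Leave it.
- tape: Black tape measure case 65 x 35 x 60 mm, standing. Leave it.
- glue: White glue bottle, 60 mm across, 170 mm tall, standing. Leave it.
- screw_tray: Grey open tray 110 x 80 x 30 mm. Leave it.
- wedge: Small dark wood strip 70 x 22 x 12 mm lying flat. Leave it.
Not all that is in view belongs to the job. Several things have the shape of the packer; the one meant has the colours described above.

How it is judged:
On the way, in this order (a step that is already met when the one before it is completed fails the run):
1. the packer lies flat and square on the pocket floor, let go (x of packer in the frame of pocket between -0.005 and 0.005 m and y of packer in the frame of pocket between -0.005 and 0.005 m and z of packer in the frame of pocket between -0.003 and 0.003 m and angle between packer's own z axis and vertical below 0.06 rad and angle between the x axis of packer and the x axis of pocket, either way round below 0.1 rad and contact force between packer and the fingers below 0.2 N), for 0.2 s.
2. the jamb block stands squarely on the packer in the pocket, knuckles to the robot, let go (x of packer in the frame of pocket between -0.005 and 0.005 m and y of packer in the frame of pocket between -0.005 and 0.005 m and z of packer in the frame of pocket between -0.003 and 0.003 m and angle between each of packer, jamb's own z axis and vertical below 0.06 rad and angle between the x axis of each of packer, jamb and the x axis of pocket, either way round below 0.1 rad and x of jamb in the frame of pocket between -0.005 and 0.005 m and y of jamb in the frame of pocket between -0.005 and 0.005 m and z of jamb in the frame of pocket between 0.017 and 0.0235 m and x of jamb_hole in the frame of pocket below -0.04 m and contact force between jamb and the fingers below 0.2 N), for 0.2 s.
At the end, for the whole second after the job is handed in: Packer and jamb block seated within 5 mm and 0.1 rad of the pocket, knuckles to the robot, untouched. Door block held still and level (0.15 rad) by the fingers, clear of fixture and bench, hole axis within 3.5 mm across, 5 mm along, 0.07 rad of the jamb's, pressing on it under 3 N (all of step 2 and contact force between packer and the fingers below 0.2 N and x of door_hole in the frame of jamb_hole between -0.0035 and 0.0035 m and z of door_hole in the frame of jamb_hole between -0.0035 and 0.0035 m and y of door_hole in the frame of jamb_hole between -0.005 and 0.005 m and angle between the y axis of door_leaf and the y axis of jamb, either way round below 0.07 rad and x of door_leaf in the frame of jamb_hole below -0.03 m and angle between door_leaf's own z axis and vertical below 0.15 rad and contact force between door_leaf and the fingers above 2 N and contact force between door_leaf and jamb below 3 N and contact force between door_leaf and jig below 0.2 N and height (world z) of door_leaf above 0.035 m and linear speed of door_leaf below 0.02 m/s); the arm keeps its last pose, push and grip.
It fails at once if a bystander was shifted by more than 40 mm (distance of any of pin, screwdriver, offcut, tape, glue, screw_tray, wedge from where it was at the start of the episode above 0.04 m).
It also fails if it takes over 72 s, if anything falls off the work surface, if the arm or the gripper's body presses on something with over 40 N, if the wrist force passes 120 N, or if a joint passes its speed limit or range.

ROBOT

A 6-joint arm with a two-finger parallel gripper is mounted at the origin on the work surface. World frame = base frame: x ahead of the robot, y to its left, z up, the work surface at z = 0. Lengths are in m, angles in rad, forces in N, time in s.
With the tool pointing down it reaches from about 0.325 to 0.775 m from the base axis. Payload 5.5 kg.
Tool frame: the origin (TCP) lies at the very end of the fingers, on their centre line; the grasp point (between the pads) lies robot.pinch_z behind it (robot.pinch_z is the distance from the TCP to the grasp point, in m); z points along the fingers, y is the line along which they close (so a half turn about z gives the same grasp; the last joint's range is limited). The gripper opens to 85 mm and grips with 20 to 120 N. Pads are 22 mm wide; open, the fingers measure 114 mm over their backs; the gripper's body (76 mm by 85 mm) begins 54 mm behind the grasp point. The pads swing forward as they close: fully open they stand 13 mm farther back than shut.
Start: joints at [1.287, 0.091, 1.231, -0, 1.82, -0.057], TCP at [0.135, 0.585, 0.211] pointing down, gripper open.
Joint ranges: [-2.87, 2.87], [-0.86, 2.18], [0.17, 2.46], [-1.51, 4.65], [0.06, 2.69], [-2.65, 2.65]. Speed limits (rad/s): [2.57, 2.57, 3.01, 3.14, 3.14, 3.14].

INTERFACE

Orientations are given as a 3x3 rotation matrix whose columns are the frame's x, y, z axes.
In Python, from workcell import get_obs, vision, hand_in, robot gives the robot as it stands. The module is installed in compiled form; this text tells all that it offers.
- The arm moves only by the tool step_arm, never from a script. Its argument "moves" is a list that holds one entry, the list of rows, each a list of 7 numbers: the turn, a rotation vector about the tool's x, y, z in rad, then the shift along the tool's x, y, z in mm, then the opening, from 0 (shut) to 1 (fully open). A call has 1 to 20 rows; each row is the pose to reach, as a shift and turn from the pose commanded when the call began, along the tool's axes at that moment; what a row does not reach only later rows make up. A row lasts 1/12 s, in which the tool goes at most 41.7 mm and 7.16 degrees, less where a joint would pass 70% of its speed; a pose out of reach is approached as far as the arm can. A call with a gripper value outside its range is refused whole. The fingers move at their own pace and stop on an object; "force" is the grip in N (left out, the last holds). Time passes only in rows, so rows that repeat a pose let the fingers close. It gives the time, the measured TCP pose, the force, the opening and the grip force at its end, in the units of the state.
- get_obs(): the state, without advancing time (a new reading comes with each control period).
- vision.read_camera(name): name is "side" or "top"; returns (picture, depth): 400x640x3 uint8, red, green, blue; 400x640 float32, m along the optical axis (not along the pixel's ray), 0 where there is no reading.
- vision.get_calibration(name): a dict with "fovy" (degrees; the focal length in pixels is half the picture's height over the tangent of half this angle, whatever the lens; pixels are square), "cx", "cy" (the principal point, pixels), "cam_to_world" (4x4, takes a point from camera to world coordinates). Camera axes: x right, y up, looking along -z (the intrinsics and any distortion apply to the point x, -y, -z); pixel columns grow to the right and rows downward; lengths in m; the calibration is good to about 2 mm. A picture is of the moment at which its call begins. get_calibration takes no time and is no camera call.
- hand_in(): hands the job in; it is judged then, once.
The state is a dict: "t": time; "joints": joint angles; "joint_velocities": joint speeds; "tau": joint torques, N m; "eef_pos": TCP position; "orientation": TCP orientation; "wrist_force": force on the tool from outside, world axes, zero at the start; "ft_torque": the same for the moment, N m; "grip_width": finger opening in m; "gripper_force": force on a finger pad.
Only numpy, scipy, OpenCV 4.12 (cv2) and the standard library are available. Lean on these libraries where they do the work, as an engineer would, in place of code of your own. Each camera call takes 0.05 s, during which the arm holds its last target. There are 200 camera calls.

## Working session

There is one attempt and no reset: what is moved stays moved. The work goes in short steps, Python scripts to look and compute and a tool call to move; the robot and the scene stay as the last step left them, time stands still between calls to the robot, and variables do not carry over. Pictures are saved under pics/ and viewed, at most 10 in all, crops included, and the job is handed in when it is done.

Besides the shell and the picture viewer there is one more tool, called after "Emit:" as name(argument=value, ...) on one line, values as JSON. step_arm: Moves the arm, as the interface text tells. Its arguments: {"type":"object","properties":{"moves":{"type":"array","items":{"type":"array","items":{"type":"array","items":{"type":"number"}}}},"force":{"type":"number"}},"required":["moves"]}

```bash
mkdir -p pics; ls; python3 - <<'E'
from workcell import get_obs, vision, robot
import cv2,numpy as np
o=get_obs()
for k in o: print(k,np.round(o[k],4).tolist())
print(robot.pinch_z)
for n in("top","side"):
    p,d=vision.read_camera(n); cv2.imwrite(f"pics/{n}0.png",p[...,::-1]); np.save(f"pics/{n}0.npy",d)
    c=vision.get_calibration(n); print(n,{k:np.round(v,4).tolist() if k!='dist' else v for k,v in c.items()})
    print((d==0).mean(),d[d>0].min(),d.max())
E
```

```text
pics
t 0.0
joints [1.2873, 0.0919, 1.2319, -0.0, 1.8198, -0.0567]
joint_velocities [0.0009, -0.0008, -0.0015, -0.0011, -0.001, 0.0005]
tau [-0.0014, -45.8733, -41.8027, -0.0002, 0.0118, -0.0]
eef_pos [0.1348, 0.5843, 0.2098]
orientation [[-0.9744, 0.2249, -0.0006], [0.2249, 0.9744, -0.0019], [0.0001, -0.002, -1.0]]
wrist_force [0.6719, -0.2925, 0.1038]
ft_torque [0.0068, 0.0335, -0.0411]
gripper_force 0.0
grip_width 0.0855
0.0187
top {'fovy': 48.4643, 'cx': 315.8986, 'cy': 191.9355, 'cam_to_world': [[0.01, 0.9857, -0.1683, 0.3391], [-0.9999, 0.0108, 0.0042, 0.0183], [0.006, 0.1682, 0.9857, 1.3006], [0.0, 0.0, 0.0, 1.0]]}
0.004125 0.6779973 2.2750385
side {'fovy': 51.797, 'cx': 316.0774, 'cy': 195.6474, 'cam_to_world': [[-0.9986, 0.0188, -0.0492, 0.5171], [-0.0513, -0.5589, 0.8276, 1.1951], [-0.0119, 0.829, 0.5591, 0.8542], [0.0, 0.0, 0.0, 1.0]]}
0.00413671875 0.5826547 3.925694
```

View pics/top0.png

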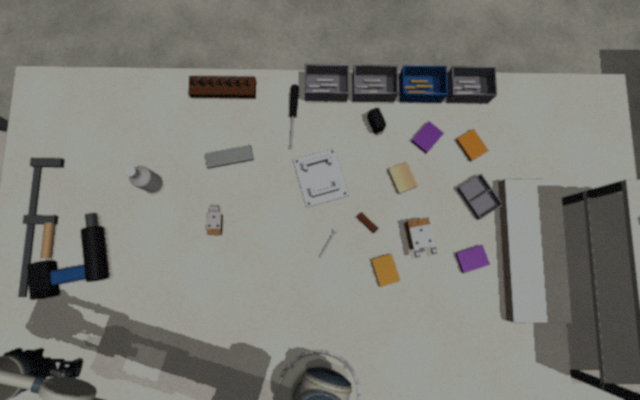

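View pics/side0.png

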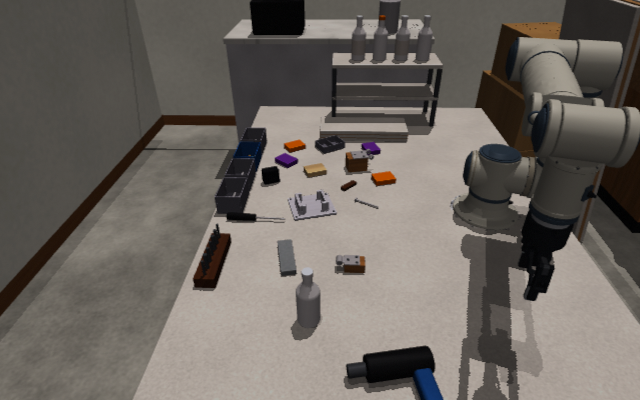

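The view shows the jig at top-image (321,177), the jamb at (421,236) and the door block at (214,221). Packer-shaped candidates in the top image are:
- pale plywood (402,178)
- purple (428,137) and (473,259)
- orange (472,145) and (386,270)

I choose the pale plywood one at (402,178) and will check it in a crop.

```bash
cat > h.py <<'E'
import numpy as np, cv2
from workcell import get_obs, vision, robot
def look(n,tag):
    p,d=vision.read_camera(n); cv2.imwrite(f"pics/{n}{tag}.png",p[...,::-1]); np.save(f"pics/{n}{tag}.npy",d); return p,d
def load(n,tag): return cv2.imread(f"pics/{n}{tag}.png")[...,::-1].copy(), np.load(f"pics/{n}{tag}.npy")
def cal(n):
    c=vision.get_calibration(n); f=200/np.tan(np.radians(c["fovy"])/2); return f,c["cx"],c["cy"],np.array(c["cam_to_world"])
def ray(n,uv):
    f,cx,cy,T=cal(n); uv=np.atleast_2d(np.asarray(uv,float))
    v=np.c_[(uv[:,0]-cx)/f,-(uv[:,1]-cy)/f,-np.ones(len(uv))]@T[:3,:3].T
    return T[:3,3],v
def plane(n,uv,z):
    o,v=ray(n,uv); return o+v*((z-o[2])/v[:,2])[:,None]
def cloud(n,d):
    vv,uu=np.mgrid[:400,:640]; o,v=ray(n,np.c_[uu.ravel(),vv.ravel()])
    return (o+v*d.ravel()[:,None]).reshape(400,640,3)
def proj(n,P):
    f,cx,cy,T=cal(n); q=(np.atleast_2d(P)-T[:3,3])@T[:3,:3]; return np.c_[cx+f*q[:,0]/-q[:,2],cy-f*q[:,1]/-q[:,2]]
E
python3 - <<'E'
from h import *
p,d=load("top",0)
a=cv2.resize(p[115:275,290:490],None,fx=4,fy=3.75/3.75*3.7,interpolation=cv2.INTER_CUBIC)
a=cv2.convertScaleAbs(a,alpha=1.4); cv2.imwrite("pics/c1.png",cv2.resize(p[125:275,290:490],(800,600),interpolation=cv2.INTER_CUBIC)[...,::-1])
W=cloud("top",d)
for n,(u,v) in dict(packer=(402,178),jamb=(421,236),door=(214,221),jig=(321,177),bench=(350,250),bench2=(200,190),bench3=(440,200),purple=(428,137)).items():
    print(n,np.round(W[v-1:v+2,u-1:u+2].reshape(-1,3).mean(0),4),p[v,u], np.round(W[v-1:v+2,u-1:u+2,2].std(),4))
p,d=load("side",0);W=cloud("side",d)
for n,(u,v) in dict(packer=(315,169),jamb=(356,156),door=(350,262),bench=(400,240)).items():
    print(n,np.round(W[v-1:v+2,u-1:u+2].reshape(-1,3).mean(0),4),p[v,u])
E
```

```text
packer [ 0.6016 -0.2396  0.0225] [152 141 105] 0.0019
jamb [ 0.4291 -0.2802  0.0647] [153 156 156] 0.0027
door [0.4678 0.3027 0.0353] [143 141 139] 0.0016
jig [ 0.6043 -0.0019  0.0108] [152 154 156] 0.0017
bench [ 0.3849 -0.076   0.1471] [154 154 146] 0.4078
bench2 [5.632e-01 3.566e-01 2.000e-04] [153 152 144] 0.0021
bench3 [ 5.409e-01 -3.553e-01  4.000e-04] [153 151 142] 0.0028
purple [ 0.7278 -0.3205  0.0211] [ 95  52 121] 0.0026
packer [ 0.6046 -0.2296  0.0204] [179 147  96]
jamb [ 0.4418 -0.2634  0.0636] [131 123 126]
door [0.4745 0.3181 0.0341] [134 127 129]
bench [ 3.12e-01  1.74e-01 -1.00e-04] [176 166 158]
```

View pics/c1.png

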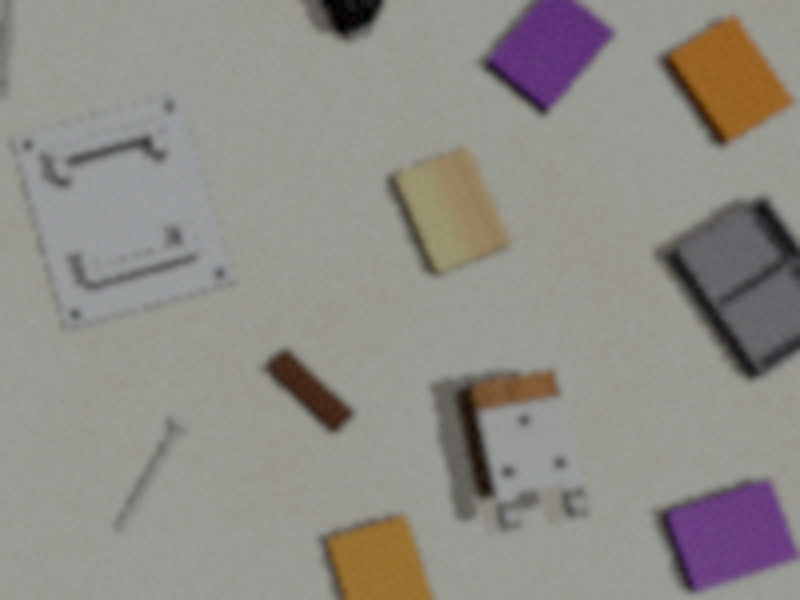

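The crop confirms the pale plywood packer (crop pixel 450,210). The jig's four plate holes are visible in crop pixels at (28,147), (170,106), (220,273) and (75,314).

```bash
cat >> h.py <<'E'
def rect(xy):
    (c,(w,h),a)=cv2.minAreaRect(np.asarray(xy[:,:2]*1000,np.float32)); return np.round(c,1),np.round((w,h),1),round(a,1)
def seg(n,p,d,c,r,test,z):
    """largest blob of test(pixels,cloud) near world c, pixel rays cut at height z"""
    W=cloud(n,d); m=test(p.astype(int),cv2.medianBlur(W[...,2].astype(np.float32),3))&(np.hypot(W[...,0]-c[0],W[...,1]-c[1])<r)
    k,l,s,_=cv2.connectedComponentsWithStats(m.astype(np.uint8)); i=1+np.argmax(s[1:,4])
    v,u=np.nonzero(l==i); return plane(n,np.c_[u,v],z)
def dark(n,p,uv,r=4):
    g=cv2.GaussianBlur(p.astype(np.float32).mean(2),(3,3),0); u,v=np.round(uv).astype(int); w=g[v-r:v+r+1,u-r:u+r+1]
    w=np.clip(np.median(w)-5-w,0,None); yy,xx=np.mgrid[v-r:v+r+1,u-r:u+r+1]; return np.array([(w*xx).sum(),(w*yy).sum()])/w.sum()
E
python3 - <<'E'
from h import *
H=None
for n in("top","side"):
    p,d=load(n,0); print(n)
    hp=np.array([(28,147),(170,106),(220,273),(75,314)])/4+[290,125]
    if n=="side": hp=proj("side",H)
    q=np.array([dark(n,p,x,3) for x in hp]); q=np.array([dark(n,p,x,3) for x in q]); X=plane(n,q,.008)
    if H is None:H=X
    print("holes",q.round(1).tolist(),(X*1000).round(1)[:,:2].tolist(),"c",X.mean(0).round(4),"sides",np.linalg.norm(X-np.roll(X,1,0),axis=1).round(4))
    for s in((0,1),(3,2)): e=X[s[1]]-X[s[0]];print("y-ang",np.arctan2(e[0],-e[1]))
    for s in((3,0),(2,1)): e=X[s[1]]-X[s[0]];print("x-ang",np.arctan2(e[1],e[0]))
    print("packer",rect(seg(n,p,d,(.602,-.235),.07,lambda p,z:(p[...,0]-p[...,2]>25)&(z>.012),.02)))
    J=seg(n,p,d,(.435,-.272),.09,lambda p,z:z>.055,.063);print("jamb",rect(J),J.mean(0))
    D=seg(n,p,d,(.47,.31),.08,lambda p,z:z>.026,.033);print("door",rect(D),D.mean(0))
    W=seg(n,p,d,(.604,-.002),.08,lambda p,z:z>.03,.04);print("walls",rect(W))
E
```

```text
top
holes [[297.4, 161.8], [331.8, 151.0], [344.6, 193.1], [308.3, 203.3]] [[650.3, 68.9], [684.8, -33.8], [557.4, -71.8], [525.7, 34.8]] c [ 6.046e-01 -5.000e-04  8.000e-03] sides [0.1292 0.1083 0.133  0.1112]
y-ang 0.32426188044872467
y-ang 0.2885782376286809
x-ang 0.2676116920720081
x-ang 0.2904799527021716
packer (array([ 605.9, -241.5]), array([78.2, 61.5]), 22.4)
jamb (array([ 428.1, -281.7]), array([104.1,  62.6]), 12.3) [ 0.43301511 -0.28060196  0.063     ]
door (array([473.9, 306.4]), array([81.3, 40. ]), 2.6) [0.47090983 0.30610087 0.033     ]
walls (array([566.8, -10.1]), array([26.2, 83.9]), 16.5)
side
holes [[299.2, 216.1], [289.5, 199.2], [321.9, 195.9], [332.6, 213.4]] [[643.0, 69.5], [686.8, -31.5], [570.2, -56.4], [529.0, 49.9]] c [0.6073 0.0079 0.008 ] sides [0.1157 0.1101 0.1192 0.114 ]
y-ang 0.40931113910303957
y-ang 0.36970300717523563
x-ang 0.17038304248582617
x-ang 0.21094963457179675
packer (array([ 604.8, -235. ]), array([81.7, 75.3]), 28.5)
jamb (array([ 427.5, -276.6]), array([108.5,  76.3]), 16.4) [ 0.43131513 -0.27539215  0.063     ]
door (array([473.4, 310.2]), array([82.9, 46. ]), 2.2) [0.47096646 0.30870465 0.033     ]
walls (array([642.4,  19.9]), array([25.6, 96.1]), 17.1)
```

```bash
cat >> h.py <<'E'
from scipy.spatial.transform import Rotation as R
def plan(x,y,z,yawdeg):
    """turn/shift (tool axes, mm) from measured pose to tool-down pose with tool-y at world angle yawdeg"""
    o=get_obs(); A=np.array(o["orientation"]); t=np.radians(yawdeg); Y=np.array([np.cos(t),np.sin(t),0]);Z=np.array([0,0,-1.]);B=np.c_[np.cross(Y,Z),Y,Z]
    r=R.from_matrix(A.T@B).as_rotvec(); s=A.T@(np.array([x,y,z])-o["eef_pos"])*1000
    print("t",round(o["t"],2),"pos",np.round(o["eef_pos"],4),"yaw",np.degrees(np.arctan2(A[1,1],A[0,1])).round(2),"q6",round(o["joints"][5],2),"F",np.round(o["wrist_force"],1),"w",round(o["grip_width"],4)); print("turn",r.round(3),"shift",s.round(1))
E
python3 - <<'E'
from h import *
for n in("top","side"):
    p,d=load(n,0); W=cloud(n,d); z=cv2.medianBlur(W[...,2].astype(np.float32),3)
    for lo in (.025,.032):
        m=(z>lo)&(z<.05)&(np.hypot(W[...,0]-.604,W[...,1]+.001)<.09); v,u=np.nonzero(m); X=plane(n,np.c_[u,v],.04); print(n,lo,len(X),rect(X))
    m=(z>.004)&(np.hypot(W[...,0]-.604,W[...,1]+.001)<.11); v,u=np.nonzero(m)
    print("plate",rect(plane(n,np.c_[u,v],.008)))
plan(.605,-.241,.13,22.4-90)
E
```

```text
top 0.025 321 (array([604.7,   1.5]), array([107.2,  84.5]), 16.6)
top 0.032 296 (array([605.1,   1.6]), array([106.5,  84.2]), 16.8)
plate (array([599.6,   1.8]), array([207.1, 189.9]), 15.1)
side 0.025 197 (array([603. ,  11.2]), array([106.8, 100.9]), 15.9)
side 0.032 153 (array([604.1,   7.4]), array([106.1,  95.3]), 17.4)
plate (array([606.6,  -6.9]), array([153. , 159.4]), 15.9)
t 0.1 pos [0.1349 0.5844 0.2099] yaw 77.01 q6 -0.06 F [-0.2 -0.   0. ] w 0.0858
turn [-1.000e-03  2.000e-03  2.524e+00] shift [-643.7 -698.4   81.1]
```

Emit:
step_arm(moves=[[[0,0,2.52,-644,-698,0,1],[0,0,2.52,-644,-698,0,1],[0,0,2.52,-644,-698,0,1],[0,0,2.52,-644,-698,0,1],[0,0,2.52,-644,-698,0,1],[0,0,2.52,-644,-698,0,1],[0,0,2.52,-644,-698,0,1],[0,0,2.52,-644,-698,0,1],[0,0,2.52,-644,-698,0,1],[0,0,2.52,-644,-698,0,1],[0,0,2.52,-644,-698,0,1],[0,0,2.52,-644,-698,0,1],[0,0,2.52,-644,-698,0,1],[0,0,2.52,-644,-698,0,1],[0,0,2.52,-644,-698,0,1],[0,0,2.52,-644,-698,0,1],[0,0,2.52,-644,-698,0,1],[0,0,2.52,-644,-698,0,1],[0,0,2.52,-644,-698,0,1],[0,0,2.52,-644,-698,0,1]]], force=50)

```text
t: 1.77
eef_pos: [0.5483, -0.1413, 0.2104]
orientation: [[0.918, 0.397, -0.001], [0.397, -0.918, 0.0], [-0.0, -0.001, -1.0]]
wrist_force: [0.3, 0.2, 1.1]
grip_width: 0.0854
gripper_force: 0.0
```

```bash
python3 -c "
from h import *
plan(.605,-.241,.06,22.4-90)"
```

```text
t 1.77 pos [ 0.5483 -0.1413  0.2104] yaw -66.61 q6 0.85 F [0.3 0.2 1.1] w 0.0854
turn [-0.001  0.     0.017] shift [ 12.6 114.1 150.3]
```

Emit:
step_arm(moves=[[[0,0,0.017,12.6,114,20,1],[0,0,0.017,12.6,114,60,1],[0,0,0.017,12.6,114,100,1],[0,0,0.017,12.6,114,150,1],[0,0,0.017,12.6,114,150,1],[0,0,0.017,12.6,114,150,1],[0,0,0.017,12.6,114,150,1],[0,0,0.017,12.6,114,150,1]]])

```text
t: 2.43
eef_pos: [0.6059, -0.2382, 0.0632]
orientation: [[0.922, 0.388, 0.002], [0.388, -0.922, -0.001], [0.001, 0.001, -1.0]]
wrist_force: [0.6, 0.6, 0.4]
grip_width: 0.0857
gripper_force: 0.0
```

```bash
python3 -c "
from h import *
p,d=look('top',1); look('side',1)
cv2.imwrite('pics/c2.png',np.hstack([cv2.resize(p[100:250,330:480],(400,400)),cv2.resize(load('side',1)[0][110:210,270:370],(400,400))])[...,::-1])
plan(.605,-.241,.003,22.4-90)"
```

```text
t 2.53 pos [ 0.6071 -0.2386  0.0657] yaw -67.17 q6 0.75 F [ 0.3  0.3 -0.8] w 0.0856
turn [ 0.005 -0.004  0.008] shift [-3.1  1.1 62.7]
```

View pics/c2.png

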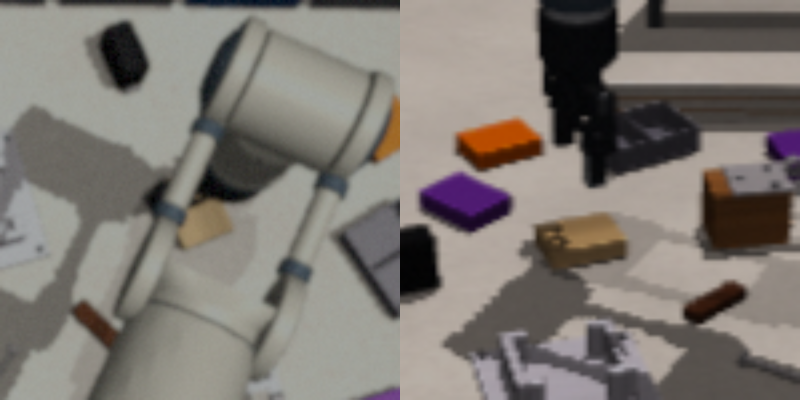

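Emit:
step_arm(moves=[[[0,0,0.008,-3,1,30,1],[0,0,0.008,-3,1,52,1],[0,0,0.008,-3,1,56,1],[0,0,0.008,-3,1,56,1],[0,0,0.008,-3,1,56,1]]])

```text
t: 2.95
eef_pos: [0.6041, -0.2407, 0.0078]
orientation: [[0.925, 0.38, 0.003], [0.38, -0.925, -0.001], [0.002, 0.003, -1.0]]
wrist_force: [0.3, -0.2, 0.4]
grip_width: 0.0855
gripper_force: 0.0
```

```bash
python3 -c "
from h import *
plan(.605,-.241,.003,22.4-90)"
```

```text
t 2.95 pos [ 0.6041 -0.2407  0.0078] yaw -67.64 q6 0.75 F [ 0.3 -0.2  0.4] w 0.0855
turn [ 0.003 -0.002 -0.001] shift [0.7 0.6 4.8]
```

Emit:
step_arm(moves=[[[0,0,0,0.7,0.5,5,1],[0,0,0,0.7,0.5,5,1],[0,0,0,0.7,0.5,5,0.4],[0,0,0,0.7,0.5,5,0.4],[0,0,0,0.7,0.5,5,0.4],[0,0,0,0.7,0.5,5,0.4],[0,0,0,0.7,0.5,5,0.4],[0,0,0,0.7,0.5,5,0.4]]], force=50)

```text
t: 3.62
eef_pos: [0.6037, -0.2407, 0.0]
orientation: [[0.925, 0.38, -0.0], [0.38, -0.925, 0.0], [-0.0, -0.0, -1.0]]
wrist_force: [-0.0, 0.0, 0.4]
grip_width: 0.0342
gripper_force: 0.0
```

```bash
python3 -c "
from h import *
p,d=look('side',2)
cv2.imwrite('pics/c3.png',cv2.resize(p[100:220,250:410],(800,600))[...,::-1])
plan(.605,-.241,.003,22.4-90)"
```

```text
t 3.67 pos [ 0.6037 -0.2408 -0.    ] yaw -67.67 q6 0.75 F [ 0.7  0.4 -0.1] w 0.0342
turn [-0.     0.    -0.001] shift [ 1.1  0.7 -3. ]
```

View pics/c3.png

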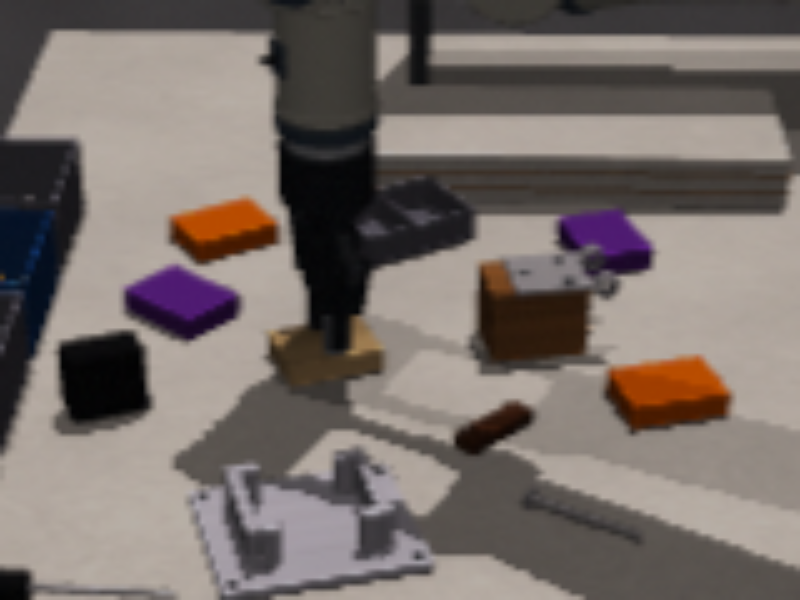

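The picture shows the fingers closed over the packer's top (near fingertip at crop 338,350, i.e. side pixel 318,170), with the packer unmoved. The tips stand higher than the TCP reading implies, so I'll measure them with depth.

```bash
python3 -c "
from h import *
p,d=load('side',2); W=cloud('side',d)
for v in range(140,178,2):
    print(v,[(u,*(W[v,u]*1000).round().astype(int),int(p[v,u].sum())) for u in (314,317,319)])
m=(p.astype(int).sum(2)<130)&(np.hypot(W[...,0]-.604,W[...,1]+.241)<.06)&(W[...,2]>.005)&(W[...,2]<.06)
v,u=np.nonzero(m);print(len(v),v.max());print((W[m][np.argsort(W[m][:,2])][:12]*1000).round(1))
print('packer',rect(seg('side',p,d,(.602,-.235),.07,lambda p,z:(p[...,0]-p[...,2]>25)&(z>.012),.02)))
"
```

```text
140 [(314, np.int64(605), np.int64(-201), np.int64(163), 22), (317, np.int64(594), np.int64(-204), np.int64(161), 22), (319, np.int64(586), np.int64(-209), np.int64(159), 25)]
142 [(314, np.int64(605), np.int64(-205), np.int64(153), 22), (317, np.int64(594), np.int64(-200), np.int64(155), 27), (319, np.int64(586), np.int64(-203), np.int64(154), 23)]
144 [(314, np.int64(606), np.int64(-222), np.int64(135), 20), (317, np.int64(594), np.int64(-208), np.int64(143), 25), (319, np.int64(586), np.int64(-203), np.int64(146), 24)]
146 [(314, np.int64(607), np.int64(-225), np.int64(126), 17), (317, np.int64(593), np.int64(-193), np.int64(142), 33), (319, np.int64(587), np.int64(-210), np.int64(134), 33)]
148 [(314, np.int64(606), np.int64(-217), np.int64(121), 24), (317, np.int64(594), np.int64(-198), np.int64(131), 37), (319, np.int64(586), np.int64(-203), np.int64(129), 52)]
150 [(314, np.int64(606), np.int64(-216), np.int64(113), 23), (317, np.int64(594), np.int64(-203), np.int64(120), 25), (319, np.int64(586), np.int64(-193), np.int64(125), 62)]
152 [(314, np.int64(606), np.int64(-210), np
[... 1876 characters left out ...]
4 [(314, np.int64(608), np.int64(-210), np.int64(8), 161), (317, np.int64(596), np.int64(-211), np.int64(8), 161), (319, np.int64(588), np.int64(-214), np.int64(7), 162)]
176 [(314, np.int64(608), np.int64(-209), np.int64(0), 147), (317, np.int64(596), np.int64(-209), np.int64(0), 164), (319, np.int64(588), np.int64(-211), np.int64(-1), 276)]
88 174
[[ 645.4 -234.1    7.7]
 [ 650.6 -249.4    8. ]
 [ 640.2 -217.9    8.1]
 [ 635.6 -209.3    8.6]
 [ 640.5 -222.5   10. ]
 [ 645.4 -235.4   11.6]
 [ 635.6 -212.1   16.2]
 [ 614.3 -258.6   17.4]
 [ 639.9 -217.5   17.6]
 [ 630.  -249.3   17.8]
 [ 621.3 -240.3   18.5]
 [ 626.4 -256.1   18.6]]
packer (array([ 604.2, -234.9]), array([81.9, 72.7]), 22.5)
```

```bash
python3 -c "
from h import *
for t,c in ((0,(.135,.585,.21)),(1,(.607,-.2386,.0657)),(2,(.6037,-.2408,0))):
    p,d=load('side',t); W=cloud('side',d); m=(p.astype(int).sum(2)<110)&(np.hypot(W[...,0]-c[0],W[...,1]-c[1])<.065)&(W[...,2]>c[2]-.03)&(W[...,2]<c[2]+.12)
    v,u=np.nonzero(m); P=W[m]; i=np.argsort(P[:,2])[:400:25]; print(t,len(v)); print(np.c_[u,v,P*1000].round()[i].astype(int).tolist())
"
```

```text
0 536
[[523, 267, 124, 543, 243], [518, 262, 134, 535, 250], [529, 298, 150, 639, 254], [521, 261, 131, 540, 257], [530, 296, 150, 639, 260], [533, 295, 146, 640, 264], [520, 257, 135, 539, 267], [533, 293, 148, 641, 271], [521, 254, 134, 537, 274], [526, 254, 128, 544, 280], [529, 283, 157, 633, 288], [522, 242, 132, 522, 294], [523, 240, 131, 521, 298], [526, 249, 137, 553, 301], [533, 274, 153, 627, 306], [533, 279, 159, 643, 308]]
1 163
[[312, 145, 618, -283, 100], [310, 143, 625, -268, 116], [318, 151, 589, -178, 129], [308, 136, 633, -273, 144], [316, 143, 597, -185, 159], [314, 139, 604, -194, 170], [316, 135, 597, -205, 182]]
2 202
[[304, 170, 651, -250, 3], [313, 162, 614, -257, 37], [313, 159, 614, -255, 52], [316, 162, 598, -197, 71], [312, 153, 617, -253, 80], [310, 151, 625, -250, 91], [313, 153, 611, -216, 100], [322, 155, 574, -184, 109], [323, 152, 571, -187, 120]]
```

The tips sit about 20 mm above the reported TCP when nearly shut and about 33 mm above it when open, so I'll allow for that. Next I open and go lower.

Emit:
step_arm(moves=[[[0,0,0,0.5,0.5,-3,1],[0,0,0,0.5,0.5,-3,1],[0,0,0,0.5,0.5,-3,1],[0,0,0,0.5,0.5,-3,1],[0,0,0,0.5,0.5,-3,1],[0,0,0,0.5,0.5,-3,1],[0,0,0,0.5,0.5,8,1],[0,0,0,0.5,0.5,14,1],[0,0,0,0.5,0.5,18,1],[0,0,0,0.5,0.5,18,1],[0,0,0,0.5,0.5,18,1],[0,0,0,0.5,0.5,18,1]]])

```text
t: 4.67
eef_pos: [0.6045, -0.241, -0.018]
orientation: [[0.925, 0.38, 0.0], [0.38, -0.925, -0.0], [0.0, 0.0, -1.0]]
wrist_force: [0.3, -0.6, -0.2]
grip_width: 0.0856
gripper_force: 0.0
```

Emit:
step_arm(moves=[[[0,0,0,0,0,0,0.5],[0,0,0,0,0,0,0.5],[0,0,0,0,0,0,0.5],[0,0,0,0,0,0,0.5],[0,0,0,0,0,0,0.5],[0,0,0,0,0,0,0.5]]], force=40)

```text
t: 5.17
eef_pos: [0.6049, -0.2413, -0.0171]
orientation: [[0.925, 0.38, 0.001], [0.38, -0.925, -0.001], [0.001, 0.001, -1.0]]
wrist_force: [0.8, 0.1, 4.8]
grip_width: 0.0589
gripper_force: 45.1
```

Emit:
step_arm(moves=[[[0,0,0,0,0,-30,0.5],[0,0,0,0,0,-60,0.5],[0,0,0,0,0,-80,0.5],[0,0,0,0,0,-80,0.5],[0,0,0,0,0,-80,0.5]]])

```text
t: 5.58
eef_pos: [0.605, -0.2413, 0.0632]
orientation: [[0.925, 0.38, 0.002], [0.38, -0.925, -0.001], [0.002, 0.002, -1.0]]
wrist_force: [-0.4, -0.1, -1.4]
grip_width: 0.0587
gripper_force: 44.6
```

```bash
python3 -c "
from h import *
plan(.605,.001,.065,-73.4)"
```

```text
t 5.58 pos [ 0.605  -0.2413  0.0632] yaw -67.67 q6 0.75 F [-0.4 -0.1 -1.4] w 0.0587
turn [ 0.002 -0.002  0.1  ] shift [  92.  -224.2   -2.1]
```

Emit:
step_arm(moves=[[[0,0,0.02,13,-32,0,0.5],[0,0,0.04,26,-64,0,0.5],[0,0,0.06,39,-96,0,0.5],[0,0,0.08,53,-128,0,0.5],[0,0,0.1,66,-160,0,0.5],[0,0,0.1,79,-192,0,0.5],[0,0,0.1,92,-224,0,0.5],[0,0,0.1,92,-224,0,0.5],[0,0,0.1,92,-224,0,0.5],[0,0,0.1,92,-224,0,0.5]]])

```text
t: 6.42
eef_pos: [0.6034, 0.0009, 0.06]
orientation: [[0.958, 0.286, -0.003], [0.286, -0.958, -0.001], [-0.003, -0.0, -1.0]]
wrist_force: [-0.5, 0.1, -0.7]
grip_width: 0.0589
gripper_force: 44.6
```

```bash
python3 -c "
from h import *
plan(.605,.001,.065,-73.4)
p,d=look('side',3);t,_=look('top',3)
cv2.imwrite('pics/c4.png',np.hstack([cv2.resize(p[150:230,270:350],(400,400)),cv2.resize(t[120:240,260:380],(400,400))])[...,::-1])
W=cloud('side',d); m=(p[...,0].astype(int)-p[...,2]>25)&(np.hypot(W[...,0]-.605,W[...,1])<.07)&(W[...,2]>.05); print((W[m].min(0)*1000).round(),(W[m].max(0)*1000).round(),np.percentile(W[m][:,2],[5,50,95]))
v,u=np.nonzero(m)
print('all',rect(plane('side',np.c_[u,v],.09)))
"
```

```text
t 6.42 pos [0.6034 0.0009 0.06  ] yaw -73.36 q6 1.23 F [-0.5  0.1 -0.7] w 0.0589
turn [-0.     0.003  0.001] shift [ 1.5  0.4 -5. ]
[560. -35.  78.] [648.  61. 271.] [0.08070258 0.09660859 0.10058924]
all (array([ 642.4, -146.6]), array([ 84.1, 403.8]), 15.0)
```

View pics/c4.png

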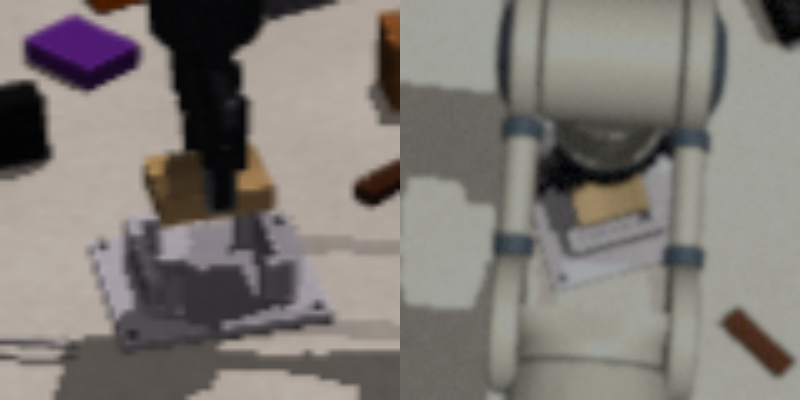

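```bash
python3 -c "
from h import *
a=np.radians(16.6); ex=np.array([np.cos(a),np.sin(a),0]); ey=np.array([-np.sin(a),np.cos(a),0]); c=np.array([.605,.001,0])
def ext(X): 
    q=(X-c)@np.c_[ex,ey]*1000; return np.percentile(q,[1,99],axis=0).round(1).tolist()
for n in('side','top'):
    p,d=load(n,3); W=cloud(n,d); m=(p[...,0].astype(int)-p[...,2]>25)&(np.hypot(W[...,0]-.605,W[...,1])<.07)&(W[...,2]>.05)&(W[...,2]<.115)
    v,u=np.nonzero(m); zz=W[m][:,2]; P=W[m]; print(n,'raw',ext(P))
    mt=zz>.092; X=plane(n,np.c_[u,v][mt],.099); print('top face',ext(X),rect(X))
    p,d=load(n,0); W=cloud(n,d); z=cv2.medianBlur(W[...,2].astype(np.float32),3); m=(z>.032)&(z<.05)&(np.hypot(W[...,0]-.604,W[...,1]+.001)<.09); v,u=np.nonzero(m); X=plane(n,np.c_[u,v],.04); print('walls',ext(X),'raw',ext(W[m]))
"
```

```text
side raw [[-40.6, -25.8], [39.2, 38.8]]
top face [[-40.1, -23.6], [40.2, 43.3]] (array([602.6,  10.5]), array([81.1, 68.3]), 17.1)
walls [[-52.0, -39.7], [53.3, 52.6]] raw [[-52.2, -40.1], [51.9, 44.4]]
top raw [[-39.7, -27.0], [-9.7, 30.7]]
top face [[-40.1, -27.1], [-9.7, 30.8]] (array([580.8,  -4.3]), array([32.4, 59.6]), 16.4)
walls [[-51.8, -41.1], [53.2, 41.9]] raw [[-51.2, -40.7], [52.7, 42.0]]
```

Emit:
step_arm(moves=[[[0,-0.003,0,0.8,1,0,0.5],[0,-0.003,0,0.8,1,15,0.5],[0,-0.003,0,0.8,1,30,0.5],[0,-0.003,0,0.8,1,38,0.5],[0,-0.003,0,0.8,1,46,0.5],[0,-0.003,0,0.8,1,54,0.5],[0,-0.003,0,0.8,1,58,0.5],[0,-0.003,0,0.8,1,58,0.5],[0,-0.003,0,0.8,1,58,0.5]]])

```text
t: 7.27
eef_pos: [0.6055, 0.0004, 0.0041]
orientation: [[0.958, 0.286, -0.003], [0.286, -0.958, -0.001], [-0.003, 0.0, -1.0]]
wrist_force: [-0.3, -0.3, 0.1]
grip_width: 0.0588
gripper_force: 44.6
```

```bash
python3 -c "
from h import *
plan(.605,.001,-.01,-73.4)"
```

```text
t 7.27 pos [6.055e-01 4.000e-04 4.100e-03] yaw -73.4 q6 1.23 F [-0.3 -0.3  0.1] w 0.0588
turn [0.    0.003 0.   ] shift [-0.3 -0.7 14.1]
```

Emit:
step_arm(moves=[[[0,0,0,0,0,4,0.5],[0,0,0,0,0,8,0.5],[0,0,0,0,0,11,0.5],[0,0,0,0,0,13,0.5],[0,0,0,0,0,13,0.5],[0,0,0,0,0,13,0.5]]])

```text
t: 7.77
eef_pos: [0.6055, 0.0005, -0.009]
orientation: [[0.958, 0.286, -0.003], [0.286, -0.958, -0.001], [-0.003, 0.0, -1.0]]
wrist_force: [0.3, 0.3, 0.4]
grip_width: 0.0588
gripper_force: 44.6
```

Emit:
step_arm(moves=[[[0,0,0,0,0,1,0.5],[0,0,0,0,0,1,0.5],[0,0,0,0,0,1,0.8],[0,0,0,0,0,1,1],[0,0,0,0,0,1,1],[0,0,0,0,0,1,1],[0,0,0,0,0,1,1],[0,0,0,0,0,-40,1],[0,0,0,0,0,-80,1],[0,0,0,0,0,-120,1],[0,0,0,0,0,-140,1],[0,0,0,0,0,-140,1]]])

```text
t: 8.77
eef_pos: [0.6087, 0.0004, 0.1388]
orientation: [[0.958, 0.286, 0.009], [0.286, -0.958, -0.002], [0.008, 0.004, -1.0]]
wrist_force: [1.6, -0.7, 0.4]
grip_width: 0.0853
gripper_force: 0.0
```

```bash
python3 -c "
from h import *
c=(428.1,-281.7);a=np.radians(12.3)
plan(.4398-.004*np.cos(a),-.2791-.004*np.sin(a),.13,12.3-90)"
```

```text
t 8.77 pos [6.087e-01 4.000e-04 1.388e-01] yaw -73.4 q6 1.23 F [ 1.6 -0.7  0.4] w 0.0853
turn [ 0.004 -0.008  0.075] shift [-245.8  219.2    7.7]
```

Emit:
step_arm(moves=[[[0,-0.005,0.075,-246,219,0,1],[0,-0.005,0.075,-246,219,0,1],[0,-0.005,0.075,-246,219,0,1],[0,-0.005,0.075,-246,219,0,1],[0,-0.005,0.075,-246,219,0,1],[0,-0.005,0.075,-246,219,0,1],[0,-0.005,0.075,-246,219,0,1],[0,-0.005,0.075,-246,219,0,1],[0,-0.005,0.075,-246,219,0,1],[0,-0.005,0.075,-246,219,0,1]]])

```text
t: 9.6
eef_pos: [0.4314, -0.281, 0.1309]
orientation: [[0.978, 0.209, -0.009], [0.209, -0.978, -0.001], [-0.009, -0.0, -1.0]]
wrist_force: [0.3, 0.1, -0.7]
grip_width: 0.0852
gripper_force: 0.0
```

```bash
python3 -c "
from h import *
a=np.radians(12.3)
plan(.4398-.004*np.cos(a),-.2791-.004*np.sin(a),.0,12.3-90)
p,d=look('top',4);look('side',4)
print('packer',rect(seg('top',p,d,(.605,0),.07,lambda p,z:(p[...,0]-p[...,2]>25),.028)))
W=cloud('top',d); m=(p[...,0].astype(int)-p[...,2]>25)&(np.hypot(W[...,0]-.605,W[...,1])<.07);print(np.median(W[m][:,2]))
p,d=load('side',4)
J=seg('side',p,d,(.435,-.272),.09,lambda p,z:(z>.055)&(z<.08)&(p[...,0]>60),.063);print('jamb',rect(J),J.mean(0))
"
```

```text
t 9.6 pos [ 0.4314 -0.281   0.1309] yaw -77.93 q6 0.72 F [ 0.3  0.1 -0.7] w 0.0852
turn [-0.     0.009 -0.004] shift [  5.8  -0.  130.8]
packer (array([606.4,   1.9]), array([80.2, 60.8]), 16.7)
0.02944878036208176
jamb (array([ 425.1, -278.8]), array([102.5,  73.5]), 16.4) [ 0.42262234 -0.28455281  0.063     ]
```

The packer is seated (yaw 16.7°, centre within about 1.5 mm of the pocket, top at 0.029 m). Next is the jamb.

Emit:
step_arm(moves=[[[0,0.009,-0.004,5,0,20,1],[0,0.009,-0.004,5,0,30,1],[0,0.009,-0.004,5,0,40,1],[0,0.009,-0.004,5,0,40,1],[0,0.009,-0.004,5,0,40,1]]])

```text
t: 10.12
eef_pos: [0.4371, -0.2777, 0.0908]
orientation: [[0.976, 0.218, -0.001], [0.218, -0.976, 0.001], [-0.0, -0.001, -1.0]]
wrist_force: [0.1, -1.2, 0.3]
grip_width: 0.0855
gripper_force: 0.0
```

```bash
python3 -c "
from h import *
a=np.radians(12.3)
plan(.4398-.004*np.cos(a),-.2791-.004*np.sin(a),.0,12.3-90)
"
```

```text
t 10.12 pos [ 0.4371 -0.2777  0.0908] yaw -77.4 q6 0.72 F [ 0.1 -1.2  0.3] w 0.0855
turn [-0.001  0.     0.005] shift [-1.6  2.  90.8]
```

Emit:
step_arm(moves=[[[0,0,0.005,-1.6,2,20,1],[0,0,0.005,-1.6,2,40,1],[0,0,0.005,-1.6,2,60,1],[0,0,0.005,-1.6,2,80,1],[0,0,0.005,-1.6,2,90,1],[0,0,0.005,-1.6,2,90,1],[0,0,0.005,-1.6,2,90,1],[0,0,0.005,-1.6,2,90,0.5],[0,0,0.005,-1.6,2,90,0.5],[0,0,0.005,-1.6,2,90,0.5],[0,0,0.005,-1.6,2,90,0.5],[0,0,0.005,-1.6,2,90,0.5],[0,0,0.005,-1.6,2,90,0.5]]], force=60)

```text
t: 11.2
eef_pos: [0.4374, -0.2821, 0.004]
orientation: [[0.977, 0.212, 0.004], [0.212, -0.977, -0.003], [0.004, 0.004, -1.0]]
wrist_force: [0.8, -1.8, 6.1]
grip_width: 0.0597
gripper_force: 66.7
```

Emit:
step_arm(moves=[[[0,0,0,0,0,-20,0.5],[0,0,0,0,0,-45,0.5],[0,0,0,0,0,-70,0.5],[0,0,0,0,0,-90,0.5],[0,0,0,0,0,-90,0.5],[0,0,0,0,0,-90,0.5]]])

```text
t: 11.7
eef_pos: [0.4364, -0.2812, 0.0921]
orientation: [[0.977, 0.212, 0.002], [0.212, -0.977, -0.001], [0.002, 0.002, -1.0]]
wrist_force: [-0.3, 0.6, -5.1]
grip_width: 0.0597
gripper_force: 66.4
```

```bash
python3 -c "
from h import *
a=np.radians(16.7)
plan(.6055-.004*np.cos(a),.001-.004*np.sin(a),.09,16.7-90)
"
```

```text
t 11.7 pos [ 0.4364 -0.2812  0.0921] yaw -77.75 q6 0.72 F [-0.3  0.6 -5.1] w 0.0597
turn [ 0.002 -0.002 -0.078] shift [ 221.1 -239.6    2.2]
```

Emit:
step_arm(moves=[[[0,0,-0.01,22,-24,0,0.5],[0,0,-0.02,44,-48,0,0.5],[0,0,-0.03,66,-72,0,0.5],[0,0,-0.04,88,-96,0,0.5],[0,0,-0.05,110,-120,0,0.5],[0,0,-0.06,132,-144,0,0.5],[0,0,-0.07,154,-168,0,0.5],[0,0,-0.078,177,-192,0,0.5],[0,0,-0.078,200,-216,0,0.5],[0,0,-0.078,214,-231,0,0.5],[0,0,-0.078,221,-239,0,0.5],[0,0,-0.078,221,-239,0,0.5],[0,0,-0.078,221,-239,0,0.5],[0,0,-0.078,221,-239,0,0.5]]])

```text
t: 12.87
eef_pos: [0.6004, -0.0017, 0.0906]
orientation: [[0.958, 0.287, -0.001], [0.287, -0.958, -0.001], [-0.001, 0.0, -1.0]]
wrist_force: [0.1, -1.3, -2.9]
grip_width: 0.0596
gripper_force: 66.5
```

```bash
cat > j.py <<'E'
from h import *
import sys
tag=sys.argv[1]
a=np.radians(16.7)
plan(.6055-.004*np.cos(a),.001-.004*np.sin(a),.09,16.7-90)
ex=np.array([np.cos(a),np.sin(a),0]); ey=np.array([-np.sin(a),np.cos(a),0]); c=np.array([.605,.001,0])
for n in('side','top'):
    p,d=look(n,tag); W=cloud(n,d); q=(W-c)@np.c_[ex,ey]*1000; p=p.astype(int)
    near=(abs(q[...,0])<75)&(abs(q[...,1])<50)
    wood=near&(p[...,0]-p[...,2]>30)&(W[...,2]>.05)&(W[...,2]<.18)
    leaf=near&(p.max(2)>100)&(p.max(2)-p.min(2)<25)&(W[...,2]>.12)&(W[...,2]<.175)
    for k,m in(('wood',wood),('leaf',leaf)):
        if m.sum()>5: print(n,k,m.sum(),np.percentile(q[m],[1,10,50,90,99],axis=0).round(1).tolist(),'z',np.percentile(W[m][:,2],[2,50,98]).round(3))
E
python3 j.py 5; python3 -c "
from h import *
p=load('side',5)[0];t=load('top',5)[0]
cv2.imwrite('pics/c5.png',np.hstack([cv2.resize(p[130:230,260:360],(400,400)),cv2.resize(t[120:240,260:380],(400,400))])[...,::-1])"
```

```text
t 12.87 pos [ 0.6004 -0.0017  0.0906] yaw -73.34 q6 1.22 F [ 0.1 -1.3 -2.9] w 0.0596
turn [ 0.     0.001 -0.001] shift [ 1.7 -1.1  0.6]
side wood 231 [[-38.5, -27.6], [-31.2, -3.2], [13.3, 29.7], [33.7, 32.8], [36.6, 35.8]] z [0.088 0.111 0.149]
side leaf 53 [[-66.2, -32.0], [-65.0, -23.8], [-42.4, 20.3], [-34.5, 31.6], [-29.8, 34.3]] z [0.124 0.151 0.158]
top wood 10 [[-42.3, -14.4], [-42.3, -9.8], [-41.9, 1.0], [-41.5, 7.9], [-41.3, 8.2]] z [0.093 0.102 0.117]
top leaf 219 [[-65.0, -29.0], [-60.5, -25.8], [-39.4, -0.3], [-27.6, 26.5], [-23.5, 30.3]] z [0.146 0.153 0.161]
```

View pics/c5.png

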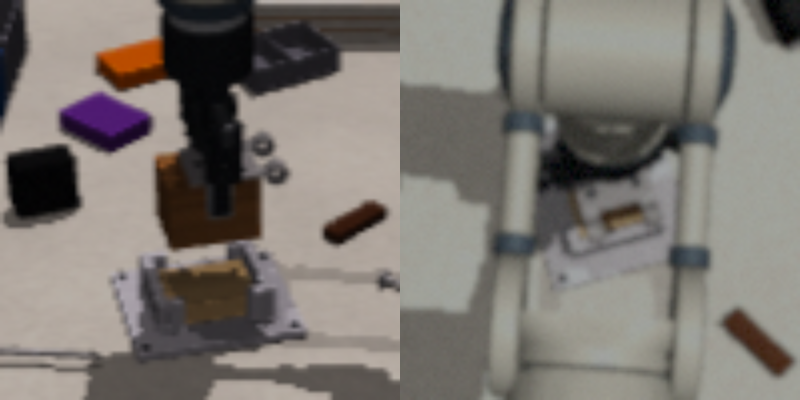

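Emit:
step_arm(moves=[[[0,0,0,2.2,-0.6,10,0.5],[0,0,0,2.2,-0.6,20,0.5],[0,0,0,2.2,-0.6,30,0.5],[0,0,0,2.2,-0.6,38,0.5],[0,0,0,2.2,-0.6,43,0.5],[0,0,0,2.2,-0.6,47,0.5],[0,0,0,2.2,-0.6,51,0.5],[0,0,0,2.2,-0.6,52,0.5],[0,0,0,2.2,-0.6,52,0.5],[0,0,0,2.2,-0.6,52,0.5]]])

```text
t: 13.8
eef_pos: [0.6038, 0.0002, 0.0399]
orientation: [[0.958, 0.288, 0.002], [0.288, -0.958, -0.001], [0.002, 0.002, -1.0]]
wrist_force: [1.8, -3.5, -4.3]
grip_width: 0.0592
gripper_force: 66.4
```

```bash
sed -i 's/>.12)&(W\[...,2\]<.175/>.075)\&(W[...,2]<.12/; s/plan(.*/plan(.6047,-.0009,.032,-73.4)/' j.py; python3 j.py 6
```

```text
t 13.8 pos [6.038e-01 2.000e-04 3.990e-02] yaw -73.29 q6 1.22 F [ 1.8 -3.5 -4.3] w 0.0592
turn [ 0.002 -0.002  0.002] shift [0.5 1.3 7.9]
side wood 158 [[-34.8, -25.0], [-26.5, -11.6], [23.2, 29.8], [38.5, 33.6], [40.3, 36.0]] z [0.051 0.07  0.098]
side leaf 43 [[-62.5, -26.3], [-60.4, -22.7], [-39.1, 17.5], [-32.0, 30.9], [-26.2, 35.2]] z [0.081 0.101 0.106]
top leaf 186 [[-59.9, -27.5], [-55.6, -24.1], [-35.1, 2.9], [-24.7, 27.2], [-20.3, 30.8]] z [0.095 0.101 0.111]
```

Emit:
step_arm(moves=[[[0,0,0,-0.8,1.2,0,0.5],[0,0,0,-0.8,1.2,2,0.5],[0,0,0,-0.8,1.2,4,0.5],[0,0,0,-0.8,1.2,5,0.5],[0,0,0,-0.8,1.2,5,0.5]]])

```text
t: 14.32
eef_pos: [0.6024, -0.0004, 0.0341]
orientation: [[0.958, 0.288, -0.0], [0.288, -0.958, 0.0], [-0.0, -0.0, -1.0]]
wrist_force: [-0.5, -0.5, -2.9]
grip_width: 0.0595
gripper_force: 66.5
```

Free of contact. Now lowering onto the packer.

Emit:
step_arm(moves=[[[0,0,0,0,0,1,0.5],[0,0,0,0,0,2,0.5],[0,0,0,0,0,3,0.5],[0,0,0,0,0,3,0.5],[0,0,0,0,0,3,0.5]]])

```text
t: 14.73
eef_pos: [0.603, -0.0006, 0.0321]
orientation: [[0.958, 0.288, 0.001], [0.288, -0.958, -0.0], [0.001, 0.0, -1.0]]
wrist_force: [-1.4, 0.1, -1.0]
grip_width: 0.0592
gripper_force: 66.7
```

Emit:
step_arm(moves=[[[0,0,0,0,0,0.5,0.5],[0,0,0,0,0,0.5,0.5],[0,0,0,0,0,0.5,0.8],[0,0,0,0,0,0.5,1],[0,0,0,0,0,0.5,1],[0,0,0,0,0,0.5,1],[0,0,0,0,0,0.5,1],[0,0,0,0,0,-30,1],[0,0,0,0,0,-70,1],[0,0,0,0,0,-110,1],[0,0,0,0,0,-130,1],[0,0,0,0,0,-130,1]]])

```text
t: 15.73
eef_pos: [0.6055, -0.0008, 0.1696]
orientation: [[0.958, 0.288, 0.013], [0.288, -0.958, -0.001], [0.012, 0.005, -1.0]]
wrist_force: [0.7, 0.1, 0.3]
grip_width: 0.0855
gripper_force: 0.0
```

```bash
python3 -c "
from h import *
plan(.466,.306,.16,2.5-90)"
```

```text
t 15.73 pos [ 0.6055 -0.0008  0.1696] yaw -73.28 q6 1.22 F [0.7 0.1 0.3] w 0.0855
turn [ 0.003 -0.013  0.248] shift [ -45.4 -334.     7.6]
```

Emit:
step_arm(moves=[[[0,-0.01,0.25,-45,-334,0,1],[0,-0.01,0.25,-45,-334,0,1],[0,-0.01,0.25,-45,-334,0,1],[0,-0.01,0.25,-45,-334,0,1],[0,-0.01,0.25,-45,-334,0,1],[0,-0.01,0.25,-45,-334,0,1],[0,-0.01,0.25,-45,-334,0,1],[0,-0.01,0.25,-45,-334,0,1],[0,-0.01,0.25,-45,-334,0,1],[0,-0.01,0.25,-45,-334,60,1],[0,-0.01,0.25,-45,-334,60,1],[0,-0.01,0.25,-45,-334,60,1]]])

```text
t: 16.73
eef_pos: [0.4608, 0.3049, 0.0951]
orientation: [[0.999, 0.043, -0.017], [0.043, -0.999, -0.007], [-0.018, 0.006, -1.0]]
wrist_force: [-0.2, -0.4, -0.7]
grip_width: 0.0855
gripper_force: 0.0
```

```bash
python3 -c "
from h import *
plan(.466,.306,.0,2.5-90)
p,d=look('top',7);q,e=look('side',7)
a=np.radians(16.7)
ex=np.array([np.cos(a),np.sin(a),0]); ey=np.array([-np.sin(a),np.cos(a),0]); c=np.array([.605,.001,0])
J=seg('top',p,d,(.59,0),.1,lambda p,z:z>.082,.091);print('jamb',rect(J))
u=(J-c)@np.c_[ex,ey]*1000;print(np.percentile(u,[0,2,98,100],axis=0).round(1))
W=cloud('top',d);print('zmed',np.median(W[...,2][(np.hypot(W[...,0]-.605,W[...,1])<.02)]))
cv2.imwrite('pics/c6.png',np.hstack([cv2.resize(q[140:220,270:350],(400,400)),cv2.resize(p[130:230,270:370],(400,400))])[...,::-1])
"
```

```text
t 16.73 pos [0.4608 0.3049 0.0951] yaw -87.55 q6 2.05 F [-0.2 -0.4 -0.7] w 0.0855
turn [ 0.006  0.018 -0.001] shift [ 6.9 -1.5 94.9]
jamb (array([594. ,  -1.3]), array([103.4,  61.2]), 15.7)
[[-62.8 -29.8]
 [-58.3 -28. ]
 [ 38.4  30.3]
 [ 40.6  31.8]]
zmed 0.09236617132394453
```

View pics/c6.png

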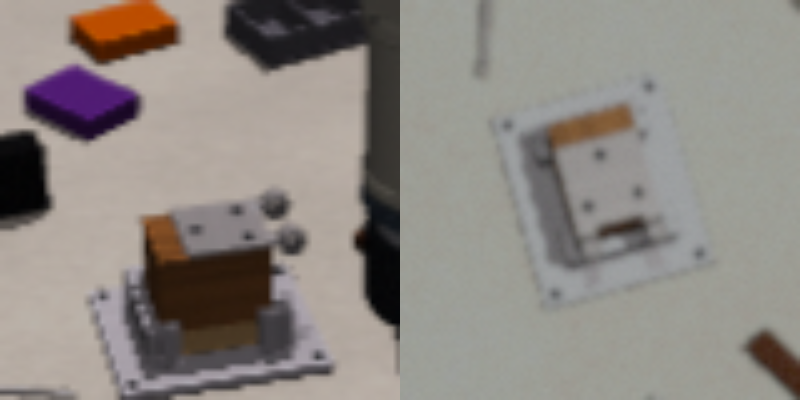

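The picture shows the jamb seated in the pocket on the packer with its knuckles to the robot (side knuckles at crop 275,205 and 290,240). Now the door.

Emit:
step_arm(moves=[[[0,0.013,0,3,-1.5,20,1],[0,0.013,0,3,-1.5,35,1],[0,0.013,0,3,-1.5,35,1],[0,0.013,0,3,-1.5,35,1],[0,0.013,0,3,-1.5,35,1]]])

```text
t: 17.25
eef_pos: [0.4674, 0.3081, 0.0689]
orientation: [[0.999, 0.041, 0.007], [0.041, -0.999, 0.0], [0.007, 0.0, -1.0]]
wrist_force: [0.7, 0.3, 0.2]
grip_width: 0.0852
gripper_force: 0.0
```

```bash
python3 -c "
from h import *
plan(.466,.306,-.016,2.5-90)
"
```

```text
t 17.25 pos [0.4674 0.3081 0.0689] yaw -87.63 q6 2.05 F [0.7 0.3 0.2] w 0.0852
turn [ 0.    -0.007 -0.002] shift [-2.1  2.  84.9]
```

Emit:
step_arm(moves=[[[0,-0.004,0,-1.5,2,25,1],[0,-0.004,0,-1.5,2,50,1],[0,-0.004,0,-1.5,2,70,1],[0,-0.004,0,-1.5,2,80,1],[0,-0.004,0,-1.5,2,80,1],[0,-0.004,0,-1.5,2,80,1],[0,-0.004,0,-1.5,2,80,1]]])

```text
t: 17.83
eef_pos: [0.4665, 0.3064, -0.0111]
orientation: [[0.999, 0.042, 0.003], [0.042, -0.999, 0.0], [0.003, -0.0, -1.0]]
wrist_force: [0.8, 0.3, 0.3]
grip_width: 0.0854
gripper_force: 0.0
```

```bash
python3 -c "
from h import *
plan(.466,.306,-.016,2.5-90)
"
```

```text
t 17.83 pos [ 0.4665  0.3064 -0.0111] yaw -87.61 q6 2.05 F [0.8 0.3 0.3] w 0.0854
turn [-0.    -0.003 -0.002] shift [-0.6  0.4  4.9]
```

Emit:
step_arm(moves=[[[0,-0.003,0,0,0.4,3,1],[0,-0.003,0,0,0.4,3,1],[0,-0.003,0,0,0.4,3,0.2],[0,-0.003,0,0,0.4,3,0.2],[0,-0.003,0,0,0.4,3,0.2],[0,-0.003,0,0,0.4,3,0.2],[0,-0.003,0,0,0.4,3,0.2],[0,-0.003,0,0,0.4,3,0.2],[0,-0.003,0,0,0.4,3,0.2]]], force=60)

```text
t: 18.58
eef_pos: [0.4656, 0.3054, -0.0159]
orientation: [[0.999, 0.042, -0.002], [0.042, -0.999, -0.001], [-0.002, 0.001, -1.0]]
wrist_force: [0.2, -0.4, 3.2]
grip_width: 0.0387
gripper_force: 61.8
```

Emit:
step_arm(moves=[[[0,0,0,0,0,-20,0.2],[0,0,0,0,0,-50,0.2],[0,0,0,0,0,-85,0.2],[0,0,0,0,0,-115,0.2],[0,0,0,0,0,-136,0.2],[0,0,0,0,0,-136,0.2],[0,0,0,0,0,-136,0.2]]])

```text
t: 19.17
eef_pos: [0.4661, 0.3058, 0.1204]
orientation: [[0.999, 0.042, -0.001], [0.042, -0.999, -0.0], [-0.001, 0.0, -1.0]]
wrist_force: [-0.6, -0.5, -0.6]
grip_width: 0.039
gripper_force: 61.5
```

```bash
python3 -c "
from h import *
plan(.5156,-.0268,.12,-73.3)
"
```

```text
t 19.17 pos [0.4661 0.3058 0.1204] yaw -87.6 q6 2.05 F [-0.6 -0.5 -0.6] w 0.039
turn [ 0.     0.001 -0.25 ] shift [ 35.5 334.4   0.6]
```

Emit:
step_arm(moves=[[[0,0,-0.03,4,33,0,0.2],[0,0,-0.06,7,66,0,0.2],[0,0,-0.09,11,100,0,0.2],[0,0,-0.12,14,133,0,0.2],[0,0,-0.15,18,167,0,0.2],[0,0,-0.18,21,200,0,0.2],[0,0,-0.21,25,234,0,0.2],[0,0,-0.25,28,267,0,0.2],[0,0,-0.25,32,300,0,0.2],[0,0,-0.25,35.5,325,0,0.2],[0,0,-0.25,35.5,334,0,0.2],[0,0,-0.25,35.5,334,0,0.2],[0,0,-0.25,35.5,334,0,0.2],[0,0,-0.25,35.5,334,0,0.2]]])

```text
t: 20.33
eef_pos: [0.5145, -0.0255, 0.1189]
orientation: [[0.957, 0.289, -0.005], [0.289, -0.957, -0.001], [-0.005, -0.001, -1.0]]
wrist_force: [0.2, -0.6, -0.8]
grip_width: 0.0395
gripper_force: 61.5
```

```bash
python3 -c "
from h import *
plan(.5156,-.0268,.042,-73.3)
q,e=look('side',8);p,d=look('top',8)
a=np.radians(16.7);ex=np.array([np.cos(a),np.sin(a),0]); ey=np.array([-np.sin(a),np.cos(a),0]); c=np.array([.605,.001,0])
print('expected',proj('side',c-.0533*ex+[0,0,.166]),proj('side',c-.0533*ex+.0235*ey+[0,0,.088]))
cv2.imwrite('pics/c7.png',np.hstack([cv2.resize(q[140:220,290:370],(480,480),interpolation=cv2.INTER_CUBIC),cv2.resize(p[150:250,270:370],(320,480))])[...,::-1])
"
```

```text
t 20.33 pos [ 0.5145 -0.0255  0.1189] yaw -73.22 q6 1.16 F [ 0.2 -0.6 -0.8] w 0.0395
turn [-0.001  0.005  0.001] shift [ 1.   1.6 76.9]
expected [[326.01550614 164.13443335]] [[327.74312627 187.25189377]]
```

View pics/c7.png

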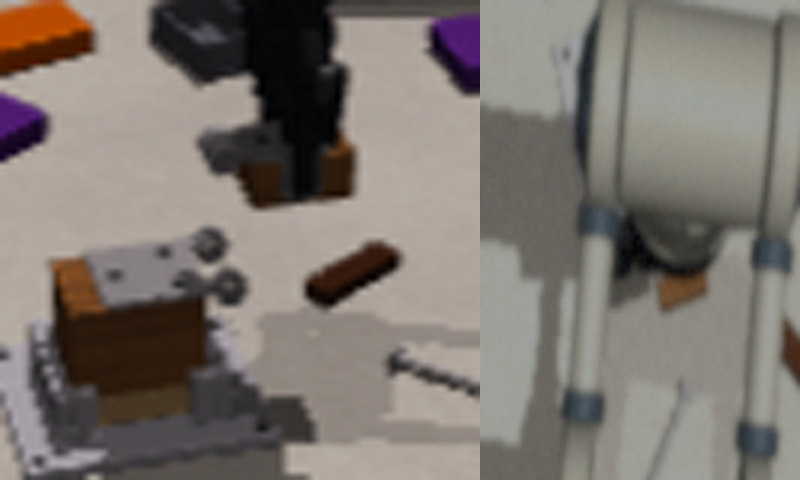

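```bash
python3 -c "
from h import *
q,e=load('side',8); a=np.radians(16.7);ex=np.array([np.cos(a),np.sin(a),0]); ey=np.array([-np.sin(a),np.cos(a),0]); c=np.array([.605,.001,0])
b=c-.0533*ex-.001*ey
print('door end',proj('side',b+.013*ey+[0,0,.165]),'jamb end',proj('side',b+.030*ey+[0,0,.088]),'far jamb end',proj('side',b-.017*ey+[0,0,.088]))
g=q.astype(int).mean(2).round().astype(int)
print('door',321,160);print(g[159:172,320:336])
print('jamb',322,182);print(g[178:195,320:338])
"
```

```text
door end [[326.93764676 166.11282545]] jamb end [[328.16262398 188.0957209 ]] far jamb end [[324.66085458 181.05184915]]
door 321 160
[[163 161 161 161 162 162 163 164 164 164 163 162 136  62   5   6]
 [161 162 161 161 162 160 156 159 165 160 147 129  96  54  24  33]
 [161 161 162 151 131 130 135 135 126  93  65  59  50  43  39  40]
 [163 162 153 123  93  85  76  73  65  48  42  41  36  30  36  42]
 [164 164 135  80  72  64  63  62  52  42  41  42  34  19  27  38]
 [164 164 139  79  57  59  65  62  56  49  41  41  40  39  39  41]
 [164 165 161 122  50  55  50  44  43  44  44  42  41  41  41  41]
 [163 164 164 138  76  50  42  41  41  39  38  37  41  44  45  45]
 [165 165 165 161 123  47  42  42  44  40  25  26  32  33  33  31]
 [166 168 168 165 141  80  50  50  56  48  19  20  26  28  28  30]
 [165 165 165 166 164 147 126 139 131  64  19  21  25  29  29  29]
 [165 164 165 164 166 165 162 162 163 133  63  20  26  30  29  29]
 [164 164 164 164 164 165 165 164 166 140  67  21  24  26  26  27]]
jamb 322 182
[[167 167 152 108  79  78 104 148 165 162 161 162 164 165 163 163 164 165]
 [153 
[... 494 characters left out ...]
163 163 163 163 163 162]
 [ 75  63  67  86 109  97  63  60  55  49  82 136 165 164 163 161 160 161]
 [ 46  57  63  66  69  64  54  76  85  56  72 131 163 164 165 164 163 163]
 [ 97  62  61  58  57  53  48  52  54  43  58 122 162 163 164 164 164 164]
 [ 58  46  43  39  86 115  78  41  40  43  89 145 164 163 164 164 163 163]
 [ 28  27  26  26 105 146 104  61  47  70 127 162 163 162 163 163 161 161]
 [ 24  24  25  25 106 161 156 155 156 157 160 165 166 164 162 162 161 161]
 [ 27  25  26  25 107 152 148 165 164 164 163 163 163 155 141 141 138 139]
 [ 26  26  25  26  54  81 125 151 147 165 165 164 154 140 138 136 134 134]
 [ 26  25  25  27  40  50  89 142 161 165 166 166 154 136 136 136 135 135]]
```

```bash
python3 -c "
from h import *
q,e=load('side',8); a=np.radians(16.7);ex=np.array([np.cos(a),np.sin(a),0]); ey=np.array([-np.sin(a),np.cos(a),0]); c=np.array([.605,.001,0])
t=np.array([.5145,-.0255,.1189])-c; te=t@ey; print('tcp',t@ex,te)
def onface(uv,y):
    o,v=ray('side',uv); s=(y-(o-c)@ey)/(v@ey); P=o+v*s[:,None]; return np.c_[(P-c)@ex,P[:,2]]*1000
r=(q[...,0].astype(int)-q[...,2]); 
def edges(row,u0,u1,y):
    x=r[row,u0:u1].astype(float); h=x.max()/2; i=np.nonzero(x>h)[0]; l,k=i[0],i[-1]
    L=u0+l-(x[l]-h)/(x[l]-x[l-1]); Rr=u0+k+(x[k]-h)/(x[k]-x[k+1]); return row,onface([(L,row),(Rr,row)],y).round(1).tolist(),x.astype(int).tolist() if row in(170,) else ''
for row in range(166,174): print('door',edges(row,328,353,te+.02))
for row in range(192,204,2): print('jamb',edges(row,296,332,-.0+.03))
"
```

```text
tcp -0.09429798955951839 0.0006238309329980943
door (166, [[-108.3, 162.1], [-130.7, 158.8]], '')Traceback (most recent call last):
  File "<string>", line 11, in <module>
    for row in range(166,174): print('door',edges(row,328,353,te+.02))
                                            ~~~~~^^^^^^^^^^^^^^^^^^^^
  File "<string>", line 10, in edges
    L=u0+l-(x[l]-h)/(x[l]-x[l-1]); Rr=u0+k+(x[k]-h)/(x[k]-x[k+1]); return row,onface([(L,row),(Rr,row)],y).round(1).tolist(),x.astype(int).tolist() if row in(170,) else ''
                                                          ~^^^^^
IndexError: index 25 is out of bounds for axis 0 with size 25
```

```bash
python3 -c "
from h import *
q,e=load('side',8); a=np.radians(16.7);ex=np.array([np.cos(a),np.sin(a),0]); ey=np.array([-np.sin(a),np.cos(a),0]); c=np.array([.605,.001,0])
te=.0006
def onface(uv,y):
    o,v=ray('side',uv); s=(y-(o-c)@ey)/(v@ey); P=o+v*s[:,None]; return np.c_[(P-c)@ex,P[:,2]]*1000
r=(q[...,0].astype(int)-q[...,2])
def sub(x,h,i,j): return i+(x[i]-h)/(x[i]-x[j])*(j-i)
def edges(row,u0,u1,y):
    x=r[row].astype(float); h=x[u0:u1].max()/2+6; i=u0+np.nonzero(x[u0:u1]>h)[0]; l,k=i[0],i[-1]
    return row,onface([(sub(x,h,l,l-1),row),(sub(x,h,k,k+1),row)],y).round(1).tolist()
for row in range(167,174): print('door',edges(row,328,356,te+.02))
for row in range(191,202,2): print('jamb',edges(row,296,330,.03))
print(r[170,326:356])
"
```

```text
door (167, [[-70.8, 163.8], [-127.7, 155.3]])
door (168, [[-65.4, 160.7], [-129.2, 151.2]])
door (169, [[-64.2, 157.0], [-127.5, 147.5]])
door (170, [[-63.7, 153.2], [-127.4, 143.6]])
door (171, [[-63.4, 149.4], [-128.2, 139.6]])
door (172, [[-65.5, 145.2], [-129.3, 135.4]])
door (173, [[-61.7, 141.9], [-115.5, 133.6]])
jamb (191, [[42.3, 92.8], [20.5, 89.2]])
jamb (193, [[45.1, 85.2], [-35.9, 71.5]])
jamb (195, [[46.5, 77.3], [-36.6, 63.1]])
jamb (197, [[45.9, 69.0], [-36.4, 54.8]])
jamb (199, [[44.5, 60.6], [-36.5, 46.4]])
jamb (201, [[43.4, 52.1], [-29.3, 39.2]])
[19 19 19 20 20 25 29 33 33 33 18 -1 -2 -1 -3 -3 -2 14 33 33 34 32 27 21
 17 18 18 19 19 19]
```

```bash
python3 -c "
from h import *
q,e=load('side',8); a=np.radians(16.7);ex=np.array([np.cos(a),np.sin(a),0]); ey=np.array([-np.sin(a),np.cos(a),0]); c=np.array([.605,.001,0])
g=q.astype(float).mean(2)
def onface(uv,y):
    o,v=ray('side',uv); s=(y-(o-c)@ey)/(v@ey); P=o+v*s[:,None]; return np.c_[(P-c)@ex,P[:,2]]*1000
def cross(row,u0,u1):
    x=g[row,u0:u1]; h=(x[0]+x[-1])/2; i=np.nonzero((x[:-1]-h)*(x[1:]-h)<=0)[0][-1]; return u0+i+(h-x[i])/(x[i+1]-x[i])
for row in range(168,173): u=cross(row,345,354); print('door R',row,u.round(2),onface([(u,row)],.0206).round(1))
for row in range(193,200): u=cross(row,320,328); print('jamb R',row,u.round(2),onface([(u,row)],.030).round(1))
print(g[168:176:1,328:354:1].astype(int)); print(g[193:200,316:332].astype(int))
"
```

```text
door R 168 348.72 [[-127.3  151.5]]
door R 169 348.52 [[-126.7  147.6]]
door R 170 348.51 [[-126.8  143.7]]
door R 171 348.52 [[-127.   139.7]]
door R 172 348.22 [[-126.   135.9]]
jamb R 193 325.17 [[-42.5  70.4]]
jamb R 194 325.87 [[-44.9  65.8]]
jamb R 195 324.69 [[-40.8  62.4]]
jamb R 196 324.9 [[-41.5  58.1]]
jamb R 197 325.38 [[-43.2  53.6]]
jamb R 198 325.47 [[-43.5  49.4]]
jamb R 199 326.15 [[-46.   44.7]]
[[ 56  48  18  20  26  28  28  29  31  35  25   8   7   7  17  27  28  28
   27  27  45 120 169 170 170 170]
 [130  63  18  20  25  29  28  28  29  32  25   8   7   8  16  27  28  28
   28  28  61 132 171 171 169 168]
 [163 132  62  20  25  29  28  28  29  31  25   6   5   8  16  27  28  28
   27  27  63 133 171 171 170 170]
 [165 139  66  20  24  26  25  26  27  32  26   5   7   7  21  31  27  26
   26  26  61 131 169 170 170 170]
 [167 165 132  61  21  26  25  24  29  39  34  14  19  24  29  31  24  24
   25  26  82 146 168 169 169 169]
 [167 167 140  68  22  25  24  25  25  33  39  37  50  78  90  84  99 117
  133 157 160 167 170 172 172 171]
 [167 166 163 133  72  52  68  84 102 119 133 155 156 160 162 162 163 164
  166 168 168 170 170 169 170 171]
 [166 166 165 162 157 157 157 159 161 162 164 166 167 170 169 169 169 169
  170 170 169 169 170 170 169 169]]
[[ 27  27  26  26  26  26  24  26  54  81 125 151 146 165 164 163]
 [ 24  25  25  24  25  25  25  27  39  49  89 142 161 165 166 165]
 [ 25  26  27  28  28  28  27  28  51 114 156 161 149 144 164 164]
 [ 28  28  29  29  29  29  30  28  54 100 143 162 161 161 164 163]
 [ 28  29  29  28  30  29  29  28  54  81 124 164 164 165 166 166]
 [ 28  28  28  28  28  28  28  27  55  70  81 122 152 166 165 164]
 [ 27  26  28  27  26  28  27  28  46  58  55  97 147 163 164 165]]
```

Emit:
step_arm(moves=[[[0,0.003,0,-1.1,1.2,8,0.2],[0,0.003,0,-1.1,1.2,18,0.2],[0,0.003,0,-1.1,1.2,28,0.2],[0,0.003,0,-1.1,1.2,38,0.2],[0,0.003,0,-1.1,1.2,45,0.2],[0,0.003,0,-1.1,1.2,45,0.2],[0,0.003,0,-1.1,1.2,45,0.2]]])

```text
t: 21.02
eef_pos: [0.5137, -0.0282, 0.0741]
orientation: [[0.958, 0.288, -0.002], [0.288, -0.958, -0.001], [-0.002, 0.0, -1.0]]
wrist_force: [-0.7, 0.1, -1.7]
grip_width: 0.0394
gripper_force: 61.5
```

```bash
cat > k.py <<'E'
from h import *
a=np.radians(16.7);ex=np.array([np.cos(a),np.sin(a),0]); ey=np.array([-np.sin(a),np.cos(a),0]); c=np.array([.605,.001,0])
t=c-.0954*ex-.0006*ey
plan(t[0],t[1],.042,-73.3); o=get_obs()["eef_pos"]-c; print("ex,ey",(o@ex*1000).round(2),(o@ey*1000).round(2))
E
python3 k.py
```

```text
t 21.02 pos [ 0.5137 -0.0282  0.0741] yaw -73.28 q6 1.16 F [-0.7  0.1 -1.7] w 0.0394
turn [0.    0.002 0.   ] shift [ 0.5 -1.2 32.1]
ex,ey -95.83 -1.78
```

Emit:
step_arm(moves=[[[0,0,0,0.3,-1,4,0.2],[0,0,0,0.3,-1,9,0.2],[0,0,0,0.3,-1,14,0.2],[0,0,0,0.3,-1,19,0.2],[0,0,0,0.3,-1,24,0.2],[0,0,0,0.3,-1,28,0.2],[0,0,0,0.3,-1,31,0.2],[0,0,0,0.3,-1,31,0.2],[0,0,0,0.3,-1,31,0.2],[0,0,0,0.3,-1,31,0.2]]])

```text
t: 21.85
eef_pos: [0.5144, -0.0273, 0.0443]
orientation: [[0.958, 0.288, 0.001], [0.288, -0.958, -0.001], [0.0, 0.001, -1.0]]
wrist_force: [0.0, -0.9, -0.5]
grip_width: 0.0395
gripper_force: 61.5
```

```bash
python3 k.py; python3 -c "
from h import *
q,e=look('side',9);p,d=look('top',9)
cv2.imwrite('pics/c8.png',np.hstack([cv2.resize(q[170:210,300:360],(800,533),interpolation=cv2.INTER_CUBIC)])[...,::-1])
g=q.astype(int).mean(2).round().astype(int)
print(g[174:196,318:338])
"
```

```text
t 21.85 pos [ 0.5144 -0.0273  0.0443] yaw -73.28 q6 1.16 F [ 0.  -0.9 -0.5] w 0.0395
turn [ 0.001 -0.     0.   ] shift [-0.5 -0.5  2.3]
ex,ey -94.91 -1.07
[[163 163 163 162 163 163 164 164 166 167 166 165 165 137  57   5   7   8
    8   8]
 [167 165 165 163 163 163 163 163 163 165 165 164 164 160 133  68  15   7
    8   7]
 [166 166 166 164 164 163 163 163 163 164 163 164 163 163 130  46   8   6
    6   8]
 [166 166 165 166 166 157 147 149 159 166 164 163 162 162 128  40   5   5
    6   8]
 [166 166 167 166 150 124 126 129 129 147 163 161 160 161 128  42  17  18
   12   7]
 [164 156 152 136 105  97 112 127 126 141 159 126  69  70  60  41  38  34
   21   7]
 [137 135 134 131 108  79  96 101  75  75 107 106  41  41  40  40  41  36
   24   5]
 [107 132 131 117  79  63  74  67  64  61  58  52  40  39  29  19  27  33
   22   6]
 [ 96 131 131 136 110  52  61  60  63  61  54  45  41  40  36  29  32  40
   29   5]
 [125 131 131 131 130 100  51  58  57  52  51  46  38  41  41  39  40  40
   35  24]
 [128 129 130 129 137 126  77  50  48  50  48  46  45  44  40  40  41  43
   40  34]
 [127 129 
[... 225 characters left out ...]
  29  25
   31  34]
 [ 60  57  58  61  60  58  56  54  47  51  54  42  37  33  27  28  27  26
   31  36]
 [ 55  53  48  45  43  39  84 114  77  41  40  43  39  26  24  27  27  25
   32  35]
 [ 32  29  28  27  27  26 104 145 104  60  48  71  70  21  25  25  25  25
   33  36]
 [ 24  25  24  24  24  25 106 161 155 153 154 155 130  60  23  25  24  24
   29  39]
 [ 26  26  25  26  25  25 106 152 148 164 163 162 159 117  27  39  60  70
   68  77]
 [ 27  25  24  25  25  24  53  80 123 151 145 164 163 158 140 125 129 128
  125 126]
 [ 24  25  24  24  26  25  34  43  89 141 160 164 164 165 153 136 136 134
  135 135]
 [ 27  27  28  29  29  28  40 105 155 160 149 144 163 163 153 135 134 133
  132 132]]
```

View pics/c8.png

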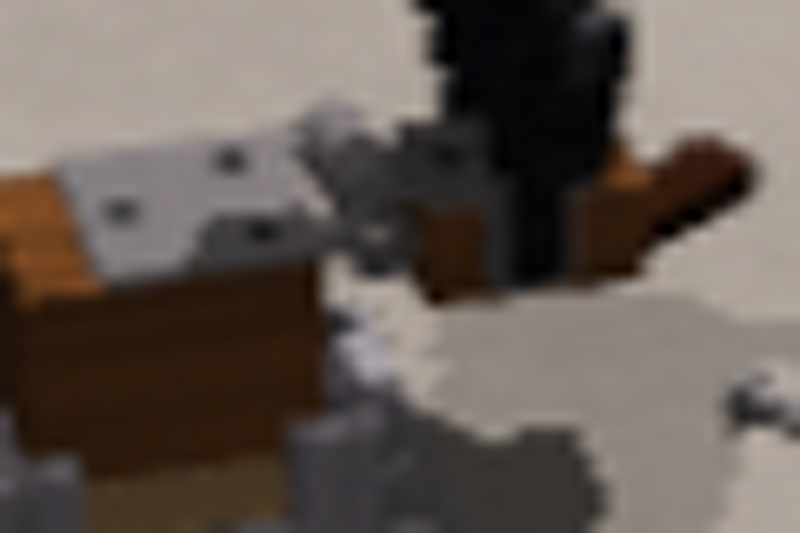

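The knuckle is in the gap and in line, near crop (340,190), with no contact. Only about 2 mm of lowering remains.

Emit:
step_arm(moves=[[[0,0,0,-0.3,0,1,0.2],[0,0,0,-0.3,0,2,0.2],[0,0,0,-0.3,0,2,0.2],[0,0,0,-0.3,0,2,0.2],[0,0,0,-0.3,0,2,0.2],[0,0,0,-0.3,0,2,0.2],[0,0,0,-0.3,0,2,0.2],[0,0,0,-0.3,0,2,0.2]]])

```text
t: 22.62
eef_pos: [0.514, -0.0273, 0.042]
orientation: [[0.958, 0.288, 0.0], [0.288, -0.958, -0.001], [-0.0, 0.001, -1.0]]
wrist_force: [0.7, 0.3, 0.1]
grip_width: 0.0389
gripper_force: 61.5
```

```bash
python3 k.py; python3 -c "
from h import *
q,e=look('side',10)
g=q.astype(int).mean(2).round().astype(int)
print(g[178:190,318:330])
p,d=look('top',10); a=np.radians(16.7);ex=np.array([np.cos(a),np.sin(a),0]); ey=np.array([-np.sin(a),np.cos(a),0]); c=np.array([.605,.001,0])
gg=q.astype(float).mean(2)
for row in range(183,190):
    x=gg[row,343:356]; print(row,x.astype(int))
"; python3 k.py
```

```text
t 22.62 pos [ 0.514  -0.0273  0.042 ] yaw -73.28 q6 1.16 F [0.7 0.3 0.1] w 0.0389
turn [0.001 0.    0.   ] shift [-0.1 -0.4  0. ]
ex,ey -95.35 -0.99
[[165 166 166 166 150 123 126 131 129 146 163 161]
 [164 165 165 137 105  97 100  99 102 135 162 155]
 [137 136 137 130 108  76  89 117 105 103 135 108]
 [107 132 142 132  78  62  92  97  70  67  67  52]
 [ 95 132 133 139 111  54  68  65  63  61  56  48]
 [124 131 131 131 130 100  54  58  63  63  59  50]
 [128 129 130 130 137 126  77  55  57  54  53  48]
 [128 128 110  75  96 109  77  50  54  53  42  38]
 [ 69  59  61  63  67  78  82  64  55  54  46  43]
 [ 49  25  36  56  61  65  66  60  54  52  45  40]
 [ 60  57  58  61  62  57  55  53  47  46  46  40]
 [ 55  53  48  45  44  39  85 115  78  41  40  43]]
183 [ 7  8 28 53 57 42 30 31 30 29 25 17 13]
184 [27 44 61 57 47 35 29 30 29 20 12 10 17]
185 [ 29  31  35  34  30  28  28  23  13  11  18  49 110]
186 [ 30  28  29  27  27  31  27  11   9  16  96 151 157]
187 [ 30  28  27  27  28  22  12  19  99 152 157 164 162]
188 [ 33  28  27  28  28  29  96 150 157 163 163 163 162]
189 [ 33  27  27  27  28  96 152 160 161 161 162 163 165]
t 22.72 pos [ 0.5139 -0.0274  0.042 ] yaw -73.28 q6 1.16 F [-0.   0.5 -1.1] w 0.0392
turn [0.001 0.    0.   ] shift [-0.  -0.4 -0. ]
ex,ey -95.37 -0.99
```

```bash
python3 -c "
from workcell import hand_in
print(hand_in())"
```

```text
the job is handed in; nothing more can be done
None
```

I handed the job in at about 22.7 s. My last measurements showed the packer and jamb block seated in the pocket, and the door block held in the gripper with its knuckle between the jamb knuckles, holes lined up to within my measurement error and no contact force felt; no verdict came back.

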